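# Stopper the relaxing flask and lock its retaining leg

### The job

Set the tapered stopper upright and fully home in the neck of the flask on the stand and let go of it. Then grip the upright fin of the spring-loaded sliding leg, draw the leg out towards the flask until its index tab is in line with the pointer on the flask's foot, and, still holding the leg at that mark, push the forked cam lever fully down with the fingertips by lowering the hand along the fin; do not lower the lever anywhere but at the mark. Finish while still holding: keep your grip on the fin, leg at the mark and lever down, and leave the other things on the desk where they are.

Things in the scene. Friction and masses are not known exactly. Their poses are not given: they have to be found in the camera images.
- stopper: Loose black rubber stopper, 56 mm tall, 40 g, standing on its narrow end right of the stand. From below: tapered plug (22 mm high; 22 mm across at the foot, 27 at its top), flange 39 mm across (22 to 28 mm up), round knob 18 mm across (28 to 56 mm up) to grip. Origin: centre of the foot, z up. Seated, the flange rests on the rim: origin 22 mm below flask_mouth.
- flask_mouth (a point): Centre of the mouth of the small clear glass flask, level with its rim, 58 mm above the desk. Neck 37 mm across outside, 31 mm inside (2 mm clearance round the plug's top), deeper than the plug. Fixed on the stand near its left (+y) end; its place along the stand differs from run to run. y: the leg's direction of travel, z up.
- length_mark (a point): The length mark: top inner edge of the thin upright pointer (3 mm wide along the travel, top 56 mm above the desk) on the robot's side of the stand. It is fixed to the flask's foot, 77 mm before the flask's centre along the travel and 47 mm to the robot's side. Axes: +y is the way the leg slides out (towards the flask), -x the robot's side, z up.
- leg_index (a point): Outer end of the sliding leg's index tab: thin dark tab (3 mm wide along the travel) on the carriage's robot side, 55 mm above the desk, 44 mm to the robot's side of the fin's centre and level with it along the travel. At the mark this point and length_mark have the same y in length_mark's axes, 3 mm apart in x. The leg starts home, 83 to 133 mm short.
- grip_fin: Smooth grey upright grip fin on the leg's carriage: 16 mm thick along the travel, 22 mm wide across it, top 116 mm above the desk. Fingers closed on it can slide down it (friction about 0.3). Origin: centre of its top; y along the travel, z up. Moves with the leg.
- fork_tip (a point): Between the tips of the leg's flat steel fork, 97 mm ahead (+y) of the fin, 67 to 73 mm above the desk; slot 26 mm wide. At the mark the fork straddles the stopper's knob, 3 mm above its flange; a stopper not fully home is in its way. Moves with the leg.
- leg_slide (a joint): How far the leg is drawn out, m: 0 home (right end, -y) to 0.15. A spring pulls it home with about 1.5 N at 0, rising by 2 N per 100 mm, and nothing but the hand keeps it out; friction 0.5 N.
- cam (a joint): Cam lever's angle, rad: 0 open (tilted up), 0.45 fully down (level); stays where left, about 3 N beside the fin moves it. Dark forked lever on the carriage, hinged 26 mm beyond the fin (+x); two prongs pass the fin, 11 to 27 mm either side of its centre along the travel. Prongs' top beside the fin: up to 89 mm above the desk when open (grip with fingertips above 92 mm), 68 mm when down.
- cam_bar (a point): Middle of the bar that joins the lever's prongs on the robot's side, 60 mm from the hinge; about 91 mm above the desk while the lever is open, 65 mm when it is fully down.
- tall_vial: Bystander, loose: screw-cap vial 21 mm across, 70 mm tall. Origin: centre of the underside.
- beetle_block: Bystander, loose: white foam block with a pinned beetle, 39x30x52 mm. Origin: centre of the underside.
- step_block: Bystander, loose: stepped wooden pinning block, 32x78x36 mm. Origin: centre of the underside.
- fold_loupe: Bystander, loose: folding loupe, 26x67x16 mm. Origin: centre of the underside.
Things that resemble listed ones, but are neither listed nor needed, are in the scene too. Of the things that look like the stopper, take the one that is farthest to the robot's left at the start.

How it is judged:
On the way, in this order (a step that is already met when the one before it is completed fails the run):
1. the stopper is seated upright in the flask's neck and let go (horizontal distance between stopper and flask_mouth below 0.004 m and z of stopper in the frame of flask_mouth below -0.0195 m and angle between stopper's own z axis and vertical below 0.09 rad and contact force between the fingers and stopper below 0.3 N), for 0.2 s.
2. the fingers hold the leg's fin with the index at the mark, lever still up (y of leg_index in the frame of length_mark between -0.005 and 0.005 m and contact force between the fingers and grip_fin above 1 N and value of joint cam below 0.15 rad), for 0.1 s.
At the end, for the whole second after the job is handed in: The stopper is at rest in the neck, upright within 5 degrees, within 4 mm of the centre, flange within 2.5 mm of the rim; the fingers still press the fin with over 1 N; the leg's index is within 5 mm of the mark along the travel; the cam lever is at 0.37 rad or more (0.45 is fully down) (horizontal distance between stopper and flask_mouth below 0.004 m and z of stopper in the frame of flask_mouth below -0.0195 m and angle between stopper's own z axis and vertical below 0.09 rad and y of leg_index in the frame of length_mark between -0.005 and 0.005 m and contact force between the fingers and grip_fin above 1 N and value of joint cam above 0.37 rad and linear speed of stopper below 0.02 m/s); the arm keeps its last pose, push and grip.
It fails at once if the cam lever is pushed down while the leg is more than 8 mm off its mark (value of joint cam above 0.2 rad and not (y of leg_index in the frame of length_mark between -0.008 and 0.008 m)).
It fails at once if a bystander is shoved more than 20 mm or tipped over (distance of any of tall_vial, beetle_block, step_block, fold_loupe from where it was at the start of the episode above 0.02 m or angle between any of tall_vial, beetle_block, step_block, fold_loupe's own z axis and vertical above 0.5 rad).
It also fails if it takes over 58 s, if anything falls off the work surface, if the arm or the gripper's body presses on something with over 40 N, if the wrist force passes 120 N, or if a joint passes its speed limit or range.

### The arm

A 6-joint arm with a two-finger parallel gripper is mounted at the origin on a cart in front of the work surface, level with it; the furniture and walls round the work are solid. World frame = base frame: x ahead of the robot, y to its left, z up, the work surface at z = 0. Lengths are in m, angles in rad, forces in N, time in s.
With the tool pointing down it reaches from about 0.425 to 0.95 m from the base axis. Payload 3.5 kg.
Tool frame: the origin (TCP) lies midway between the tips of the shut fingers; the grasp point (between the pads) lies 19 mm behind it; z points along the fingers, y is the line along which they close (so a half turn about z gives the same grasp; the last joint's range is limited). The gripper opens to 85 mm and grips with 20 to 120 N. Pads are 22 mm wide; open, the fingers measure 114 mm over their backs; the gripper's body (76 mm by 85 mm) begins 54 mm behind the grasp point. The pads swing forward as they close: fully open they stand 13 mm farther back than shut.
Start: joints at [-1.267, 0.286, 1.577, -0, 1.279, -0.15], TCP at [0.296, -0.607, 0.2] pointing down, gripper open.
Joint ranges: [-2.77, 2.77], [-0.9, 2.22], [0.21, 2.48], [-1.53, 4.67], [0.24, 2.81], [-2.84, 2.84]. Speed limits (rad/s): [2.79, 2.79, 3.14, 3.14, 3.14, 3.14].

### API

Orientations are given as a unit quaternion [x, y, z, w].
In Python, from plant import get_state, read_camera, ctrl gives the robot as it stands.
- The arm moves only by the shell command python3 -m crank 'ROWS' [FORCE]. ROWS is JSON, a list of rows, each a list of 3 entries, a list of its own where there are three numbers: the shift along the tool's x, y, z in mm, then the turn about the tool's z in degrees, then the closure in counts, from 0 (fully open) to 255 (shut). In form: [[[tx, ty, tz], yaw, claw], ...]. A call has 1 to 10 rows; each row is the pose to reach, as a shift and turn from the pose commanded when the call began, along the tool's axes at that moment; what a row does not reach only later rows make up. A row lasts 1/10 s, in which the tool goes at most 50 mm and 8.59 degrees, less where a joint would pass 70% of its speed; a pose out of reach is approached as far as the arm can. A call with a gripper value outside its range is refused whole. The fingers move at their own pace and stop on an object; FORCE is the grip in N (left out, the last holds). Time passes only in rows, so rows that repeat a pose let the fingers close. It gives the time, the measured TCP pose, the force, the opening and the grip force at its end, in the units of the state.
- get_state(): the state, without advancing time (a new reading comes with each control period).
- read_camera(name): name is "side" or "top" or "wrist"; returns a dict with "frame" (384x512x3 uint8, blue, green, red), "range_z" (384x512 float32, m along the optical axis (not along the pixel's ray), 0 where there is no reading), "vfov" (degrees; the focal length in pixels is half the picture's height over the tangent of half this angle, whatever the lens; pixels are square), "cx", "cy" (the principal point, pixels), "k1" (the pictures are not rectified: a ray, as slopes to the right and down, at radius r is drawn at 1 + k1 r^2 times it, then the intrinsics apply), "origin" and "orientation" of the camera in the world. Camera axes: x right, y down, z forward; pixel columns grow to the right and rows downward; lengths in m; the calibration is good to about 2 mm. A picture is of the moment at which its call begins.
- ctrl.sign_off(): hands the job in; it is judged then, once.
The state is a dict: "time": time; "qpos": joint angles; "dq": joint speeds; "joint_efforts": joint torques, N m; "eef_pos": TCP position; "tcp_rot": TCP orientation; "contact_force": force on the tool from outside, world axes, zero at the start; "wrist_torque": the same for the moment, N m; "opening": opening from 0.0 (shut) to 1.0 (fully open); "finger_force": force on a finger pad.
Only numpy, scipy, OpenCV 4.12 (cv2) and the standard library are available. Lean on these libraries where they do the work, as an engineer would, in place of code of your own. Each camera call takes 0.05 s, during which the arm holds its last target. There are 200 camera calls.

## Working session

There is one attempt and no reset: what is moved stays moved. The work goes in short steps, Python scripts to look and compute and a shell command to move; the robot and the scene stay as the last step left them, time stands still between calls to the robot, and variables do not carry over. Pictures are saved under pics/ and viewed, at most 13 in all, crops included, and the job is handed in when it is done.

```bash
mkdir -p pics
cat > h.py <<'E'
import numpy as np, cv2
from plant import get_state, read_camera
from scipy.spatial.transform import Rotation as R
def cloud(c):
    h,w=c["range_z"].shape
    f=h/2/np.tan(np.radians(c["vfov"])/2)
    K=np.array([[f,0,c["cx"]],[0,f,c["cy"]],[0,0,1.]])
    u,v=np.meshgrid(np.arange(w),np.arange(h))
    xd=(u-c["cx"])/f; yd=(v-c["cy"])/f
    rd=np.hypot(xd,yd); r=rd.copy()
    for _ in range(20): r=rd/(1+c["k1"]*r*r)
    s=1/(1+c["k1"]*r*r)
    z=c["range_z"]; P=np.stack([xd*s*z,yd*s*z,z],-1)
    W=P@R.from_quat(c["orientation"]).as_matrix().T+np.array(c["origin"])
    W[z==0]=np.nan
    return W
def snap(n,tag):
    c=read_camera(n); cv2.imwrite(f"pics/{tag}.png",c["frame"]); W=cloud(c); np.save(f"pics/{tag}.npy",W); return c,W
E
python3 - <<'E'
from h import *
for n in("top","side"):
    c,W=snap(n,n+"0"); print(n,c["origin"],c["orientation"],c["vfov"],c["k1"])
s=get_state(); print(s["eef_pos"],s["tcp_rot"],R.from_quat(s["tcp_rot"]).as_matrix().round(3))
a=cv2.imread("pics/top0.png")
cv2.imwrite("pics/top0b.png",cv2.resize(a,(800,600)))
E
```

```text
top [ 0.25293086 -0.10295961  1.47470266] [ 0.71338128 -0.69416224  0.0618929  -0.07345208] 47.59110382089742 -0.05370697155163606
side [ 0.30873459 -1.09844563  0.64484099] [ 0.85192611 -0.08477925  0.05215604 -0.51411489] 50.27277853102798 0.005413426157992687
[ 0.29573811 -0.60602971  0.19836191] [ 9.74362026e-01  2.24983293e-01 -8.20571066e-05 -1.07419512e-03] [[ 0.899  0.438 -0.001]
 [ 0.438 -0.899  0.002]
 [ 0.    -0.002 -1.   ]]
```

View pics/top0b.png

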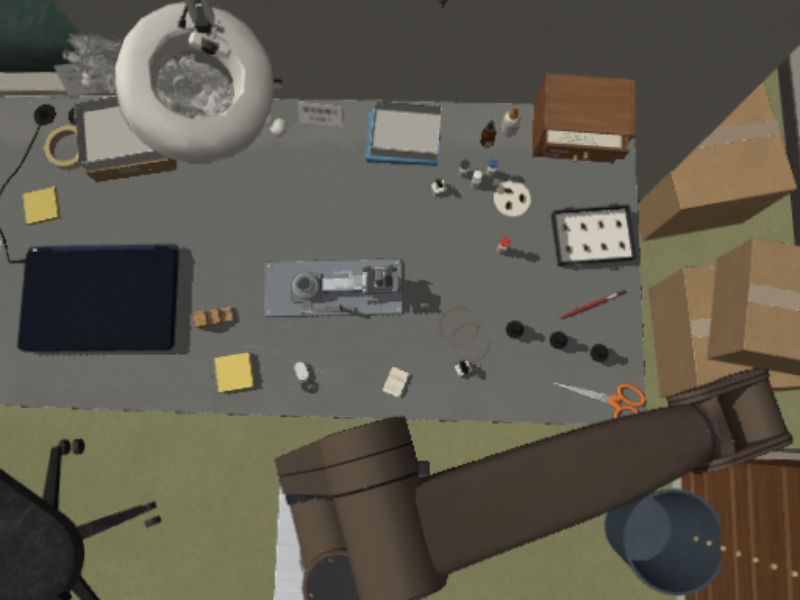

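View pics/side0.png

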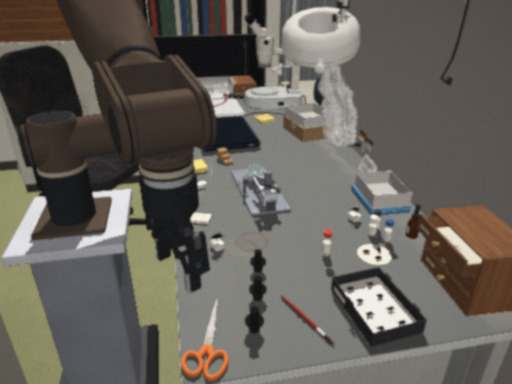

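The top view (800 px scale) shows the stand at (265–403, 260–316), the flask at (305,286) and the fin/carriage near (380,280). Three stoppers stand at (515,329), (558,340) and (600,352). The leftmost, (515,329), is the one to take. I'll get their positions next.

Run:
```python
from h import *
W=np.load("pics/top0.npy"); a=cv2.imread("pics/top0.png")
def box(u0,u1,v0,v1): return W[int(v0/1.5625):int(v1/1.5625),int(u0/1.5625):int(u1/1.5625)].reshape(-1,3)
for n,b in dict(s1=(495,535,310,350),s2=(540,578,322,360)).items():
    p=box(*b); 
    for lo,hi in((.02,.04),(.04,.07)):
        q=p[(p[:,2]>lo)&(p[:,2]<hi)]; print(n,lo,len(q),q.mean(0).round(4),q.min(0).round(4),q.max(0).round(4))
p=box(255,415,250,325)
print("desk",np.nanmedian(box(420,440,330,350)[:,2]))
q=p[(p[:,2]>.008)&(p[:,2]<.022)]; print("plate z",np.median(q[:,2]))
print(cv2.minAreaRect((q[:,:2]*1000).astype(np.float32)))
q=p[p[:,2]>.1]; print("fin",len(q),q.mean(0),q.min(0),q.max(0))
c=a[int(245/1.5625):int(325/1.5625),int(255/1.5625):int(415/1.5625)]
cv2.imwrite("pics/st.png",cv2.resize(c,None,fx=7.5,fy=7.5,interpolation=cv2.INTER_CUBIC))
V=W[int(245/1.5625):int(325/1.5625),int(255/1.5625):int(415/1.5625)]
print((V[::2,::3,2]*1000).round().astype(int))
print(V[25,50],V[25,20],V[40,50])
```

```text
s1 0.02 76 [ 0.4749 -0.3313  0.0292] [ 0.4574 -0.3505  0.0224] [ 0.4952 -0.3154  0.0398]
s1 0.04 26 [ 0.4758 -0.3327  0.0559] [ 0.4684 -0.3418  0.0423] [ 0.4834 -0.3247  0.0655]
s2 0.02 76 [ 0.4546 -0.4261  0.0292] [ 0.4383 -0.4467  0.0218] [ 0.4741 -0.4086  0.0399]
s2 0.04 29 [ 0.4552 -0.4268  0.0532] [ 0.4475 -0.4347  0.04  ] [ 0.463  -0.418   0.0613]
desk 0.0010066181291127352
plate z 0.010931188259033275
((567.9598388671875, 52.55034637451172), (158.1942138671875, 325.2593078613281), 2.4407665729522705)
fin 41 [ 0.56381246 -0.04264078  0.11401361] [ 0.53688309 -0.06425364  0.10007737] [ 0.57793415 -0.03461174  0.1234883 ]
[[                   0                    3                    1
                     1                   -2                   -1
                     0                    6                    5
                     4                   -3                   -4
                     1                    0                   -2
                    -1                    2                    1
                     4                   -2                    3
           
[... 18214 characters left out ...]
          -2                    0                    6
                    -1                   -4                    3
                     0                   -3                   -2
                    -4                    0                    2
                     3                    4                   -1
                    -1                   -2                    1
                     5                   -3                    0
                     2                    5                   -1
                     0]]
[0.56300252 0.0588895  0.04630077] [0.5688155  0.16740739 0.00739666] [0.51895192 0.06096942 0.00649626]<stdin>:16: RuntimeWarning: invalid value encountered in cast
```

View pics/st.png

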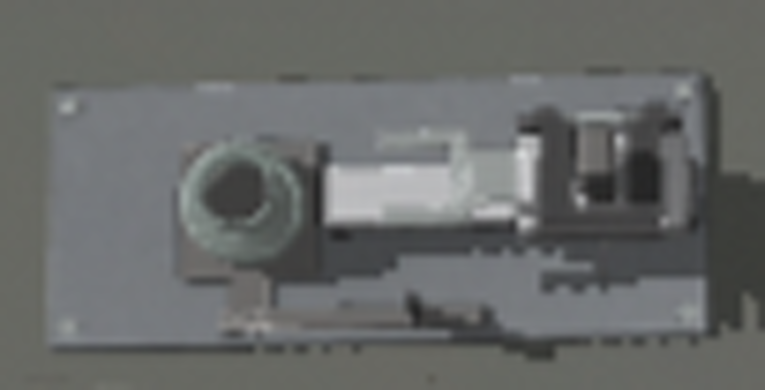

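```bash
cat >> h.py <<'E'
def go(x,y,z,ang=None):
    "tool shift (mm) to world target; ang = wanted world heading (deg) of tool y"
    s=get_state(); M=R.from_quat(s["tcp_rot"]).as_matrix()
    d=M.T@(np.array([x,y,z])-s["eef_pos"])*1000
    cur=np.degrees(np.arctan2(M[1,1],M[0,1]))
    print("t",s["time"],"pos",np.round(s["eef_pos"],4),"tooly",cur.round(2),"tilt",M[:,2].round(4),"shift",d.round(1),"yaw",None if ang is None else round(cur-ang,2))
E
python3 - <<'E'
from h import *
from scipy.optimize import least_squares
W=np.load("pics/top0.npy")
V=W[int(245/1.5625):int(325/1.5625),int(255/1.5625):int(415/1.5625)]
p=V.reshape(-1,3)
q=p[(p[:,2]>.05)&(p[:,2]<.066)&(p[:,1]>.08)&(p[:,0]>.53)]
print("rim",len(q),cv2.minEnclosingCircle((q[:,:2]*1000).astype(np.float32)),q.min(0),q.max(0))
q=p[(p[:,2]>.108)]; print("fin",len(q),q.mean(0),q.min(0),q.max(0))
q=p[(p[:,2]>.064)&(p[:,2]<.076)&(p[:,1]>-0.01)]; print("fork",len(q),q.mean(0),q.min(0),q.max(0))
q=p[(p[:,2]>.045)&(p[:,0]<.52)]; print("pointer",q)
# plate edges
h=p[:,2]; q=p[(h>.006)&(h<.016)]
for side,f in(("near",np.min),("far",np.max)):
    ys=np.arange(-.07,.19,.01); e=[f(q[abs(q[:,1]-y)<.005,0]) for y in ys]
    k=np.polyfit(ys,e,1); print(side,k,np.degrees(np.arctan(k[0])))
go(.4755,-.332,.20,-88)
E
```

```text
rim 37 ((558.2113037109375, 122.26480102539062), 19.153261184692383) [0.5396387  0.10413065 0.0511046 ] [0.57632525 0.13866274 0.06299506]
fin 35 [ 0.56660905 -0.0412876   0.1160727 ] [ 0.55696343 -0.04807988  0.11061587] [ 0.57793415 -0.03461174  0.1234883 ]
fork 122 [0.56618074 0.02085793 0.07205447] [ 0.54342887 -0.00977348  0.06404379] [0.59444057 0.05433975 0.07576463]
pointer [[0.51749375 0.04267158 0.05377197]
 [0.51329591 0.04206693 0.05821702]
 [0.51069025 0.04234738 0.05401948]]
near [-0.04023995  0.49550142] -2.3043359865819846
far [-0.04491753  0.6461503 ] -2.571856389462526
t 0.1 pos [ 0.2957 -0.606   0.1984] tooly -64.0 tilt [-6.0e-04  2.1e-03 -1.0e+00] shift [ 281.7 -167.5   -1.2] yaw 24.0
```

```bash
python3 -m crank '[[[40,-24,0],6,100],[[80,-48,0],12,100],[[120,-72,0],18,100],[[160,-95,0],23.5,100],[[200,-119,0],23.5,100],[[240,-143,0],23.5,100],[[282,-167,0],23.5,100],[[282,-167,40],23.5,100],[[282,-167,40],23.5,100],[[282,-167,40],23.5,100]]' 25
python3 - <<'E'
from h import *
c,W=snap("wrist","w1"); go(.4755,-.332,.031,-87.55)
print(c["origin"],R.from_quat(c["orientation"]).as_matrix().round(3))
E
```

```text
time: 1.1
eef_pos: [0.4753, -0.3324, 0.1585]
tcp_rot: [1.0, 0.022, -0.001, -0.001]
contact_force: [-0.1, 0.8, 0.4]
opening: 0.61
finger_force: 0.0
t 1.15 pos [ 0.4759 -0.3336  0.16  ] tooly -87.55 tilt [-3.e-04  1.e-04 -1.e+00] shift [ -0.3  -1.6 129. ] yaw -0.0
[ 0.55535298 -0.32914337  0.33178904] [[ 0.044 -0.948 -0.314]
 [-0.999 -0.042 -0.012]
 [-0.002  0.314 -0.949]]
```

View pics/w1.png

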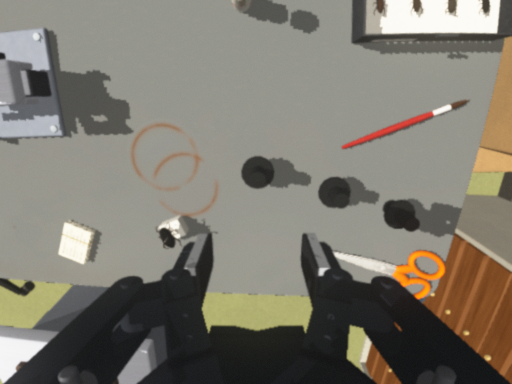

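The wrist view shows the target stopper at (258,171), centred between the fingertips (column ≈257). I'll refine its position from this range image.

Run:
```python
from h import *
W=np.load("pics/w1.npy")
p=W[145:200,230:290].reshape(-1,3)
q=p[(p[:,2]>.047)&(p[:,2]<.065)]; print(len(q),q.mean(0),q.min(0),q.max(0),cv2.minEnclosingCircle((q[:,:2]*1000).astype(np.float32)))
q=p[(p[:,2]>.022)&(p[:,2]<.034)]; print(len(q),q.mean(0),cv2.minEnclosingCircle((q[:,:2]*1000).astype(np.float32)))
p=W[20:140,:65].reshape(-1,3); q=p[p[:,2]>.105]; print("fin",len(q),q.mean(0) if len(q) else 0)
```

```text
236 [ 0.4780862  -0.3325469   0.05472191] [ 0.46838306 -0.34114108  0.04757424] [ 0.48616799 -0.32362901  0.05705169] ((477.26837158203125, -332.6457824707031), 9.023883819580078)
557 [ 0.48070534 -0.33228859  0.02735314] ((477.3590393066406, -332.3682556152344), 19.390338897705078)
fin 0 0
```

```bash
python3 -m crank '[[[1.5,-1,40],0,100],[[1.5,-1,80],0,100],[[1.5,-1,110],0,100],[[1.5,-1,122],0,100],[[1.5,-1,128],0,100],[[1.5,-1,128],0,100],[[1.5,-1,128],0,230],[[1.5,-1,128],0,230],[[1.5,-1,128],0,230],[[1.5,-1,128],0,230]]' 30
python3 -m crank '[[[0,0,0],0,230],[[0,0,0],0,230],[[0,0,-30],0,230],[[0,0,-70],0,230],[[0,0,-110],0,230],[[0,0,-120],0,230],[[0,0,-120],0,230]]'
python3 -c "
from h import *
go(.5582,.1223,.151,-87.55)"
```

```text
time: 2.15
eef_pos: [0.478, -0.3322, 0.0324]
tcp_rot: [1.0, 0.022, 0.0, 0.0]
contact_force: [-0.1, -0.8, -0.3]
opening: 0.1
finger_force: 0.0
time: 2.85
eef_pos: [0.4788, -0.333, 0.1543]
tcp_rot: [1.0, 0.022, 0.002, 0.002]
contact_force: [0.1, 0.4, -1.1]
opening: 0.097
finger_force: 0.0
t 2.85 pos [ 0.4788 -0.333   0.1543] tooly -87.49 tilt [ 0.0037 -0.0037 -1.    ] shift [  99.2 -451.4    1.9] yaw 0.06
```

Run:
```python
from h import *
c,W=snap("wrist","w2")
p=W[130:260,200:320].reshape(-1,3)
for lo,hi in((.022,.034),(.047,.065)):
    q=p[(p[:,2]>lo)&(p[:,2]<hi)]; print(len(q),q.mean(0),cv2.minEnclosingCircle((q[:,:2]*1000).astype(np.float32)))
```

```text
594 [ 0.47978633 -0.3357818   0.02732185] ((466.19049072265625, -362.4296875), 50.89838409423828)
237 [ 0.47812809 -0.33248345  0.05483488] ((477.3798522949219, -332.5722351074219), 8.990862846374512)
```

View pics/w2.png

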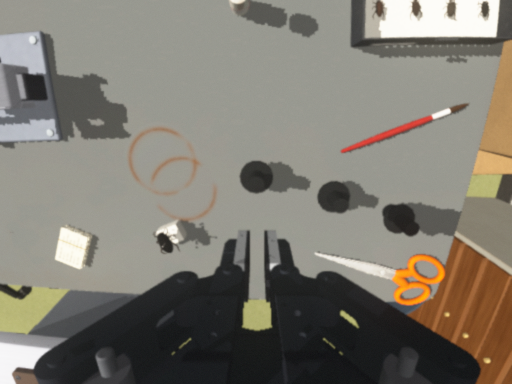

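The wrist view shows the stopper still standing at (257,177) with the fingers closed empty at (257,235). I'll check the fingertips' position in the camera's own cloud.

Run:
```python
from h import *
W=np.load("pics/w2.npy"); s=get_state(); print(s["eef_pos"],s["opening"],s["time"],s["contact_force"])
for r in (232,235,240,245,250,260,280): print(r,[W[r,c].round(3).tolist() for c in (244,247,257,266,270)])
W=np.load("pics/w1.npy")
for r in (236,240,250,262): print(r,[W[r,c].round(3).tolist() for c in (205,208,306,310,316)])
print(W[185,230].round(4),W[215,270].round(4))
```

```text
[ 0.47769991 -0.33189681  0.15172141] 0.09828358118416003 2.9 [-1.01618502  0.81371537 -0.99187141]
232 [[0.489, -0.325, 0.191], [0.489, -0.327, 0.192], [0.393, -0.338, -0.001], [0.489, -0.338, 0.191], [0.49, -0.34, 0.191]]
235 [[0.489, -0.325, 0.195], [0.489, -0.327, 0.195], [0.388, -0.338, -0.001], [0.49, -0.337, 0.195], [0.49, -0.34, 0.195]]
240 [[0.489, -0.326, 0.201], [0.489, -0.327, 0.201], [0.381, -0.338, -0.001], [0.489, -0.337, 0.201], [0.489, -0.339, 0.2]]
245 [[0.489, -0.326, 0.205], [0.489, -0.327, 0.206], [0.373, -0.339, -0.001], [0.489, -0.337, 0.206], [0.49, -0.339, 0.206]]
250 [[0.489, -0.326, 0.21], [0.489, -0.327, 0.211], [0.366, -0.339, -0.0], [0.489, -0.337, 0.21], [0.489, -0.339, 0.21]]
260 [[0.489, -0.326, 0.22], [0.489, -0.328, 0.221], [0.35, -0.34, 0.0], [0.489, -0.336, 0.219], [0.49, -0.338, 0.221]]
280 [[0.48, -0.327, 0.223], [0.48, -0.328, 0.222], [0.315, -0.341, -0.001], [0.48, -0.337, 0.222], [0.486, -0.338, 0.23]]
236 [[0.484, -0.303, 0.2], [0.485, -0.305, 0.2], [0.487, -0.359, 0.2], [0.487, -0.361, 0.2], [0.384, -0.418, -0.001]]
240 [[0.484, -0.304, 0.204], [0.484, -0.306, 0.204], [0.487, -0.358, 0.205], [0.487, -0.36, 0.204], [0.488, -0.363, 0.206]]
250 [[0.483, -0.306, 0.212], [0.479, -0.306, 0.205], [0.483, -0.358, 0.208], [0.488, -0.358, 0.216], [0.487, -0.361, 0.215]]
262 [[0.478, -0.306, 0.215], [0.473, -0.306, 0.208], [0.477, -0.358, 0.209], [0.482, -0.358, 0.218], [0.487, -0.359, 0.226]]
[ 4.524e-01 -2.985e-01 -4.000e-04] [ 4.129e-01 -3.526e-01  3.000e-04]
```

The cloud puts the fingertips at z≈0.189 while the state reports TCP z=0.152. The tips are really about 37 mm higher than reported, and that explains the miss over the knob (top at 56 mm). I'll correct for it and try again, watching the force.

```bash
python3 -m crank '[[[-0.5,0.5,0],0,100],[[-0.5,0.5,40],0,100],[[-0.5,0.5,80],0,100],[[-0.5,0.5,110],0,100],[[-0.5,0.5,120],0,100],[[-0.5,0.5,130],0,100],[[-0.5,0.5,140],0,100],[[-0.5,0.5,140],0,100]]' 30
python3 - <<'E'
from h import *
c,W=snap("wrist","w3")
s=get_state(); print(s["eef_pos"])
z=W[:,:,2]; 
for lab,cs in(("L",range(196,214,3)),("R",range(300,318,3))):
    print(lab,[ (c_,round(float(np.nanmin(z[200:300,c_][(W[200:300,c_,0]>s["eef_pos"][0]-.005)])),3)) for c_ in cs])
q=W[120:300,200:310].reshape(-1,3); q=q[(q[:,2]>.05)&(q[:,2]<.06)&(abs(q[:,0]-.477)<.02)&(abs(q[:,1]+.332)<.015)]; print(len(q),q.mean(0))
E
```

```text
time: 3.7
eef_pos: [0.477, -0.3322, 0.011]
tcp_rot: [1.0, 0.022, -0.0, -0.0]
contact_force: [0.6, -0.1, 0.0]
opening: 0.609
finger_force: 0.0
[ 0.47742261 -0.33260828  0.01191602]
L [(196, -0.002), (199, -0.002), (202, -0.002), (205, -0.002), (208, -0.003), (211, -0.002)]
R [(300, -0.002), (303, -0.001), (306, -0.002), (309, -0.002), (312, -0.002), (315, -0.002)]
801 [ 0.47882261 -0.33251537  0.05478069]
```

View pics/w3.png

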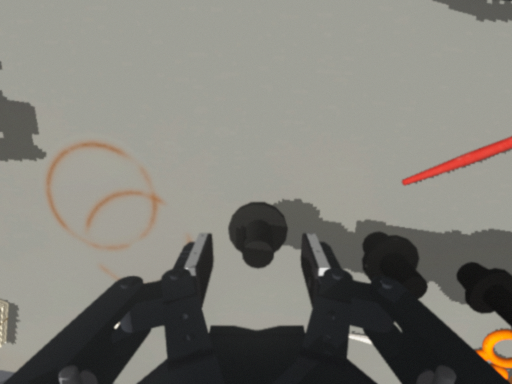

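The stopper's knob, at (258,250), is centred between the fingertips at rows 235–270. I'll go 14 mm lower and close.

```bash
python3 -m crank '[[[0,0,8],0,100],[[0,0,14],0,100],[[0,0,14],0,100],[[0,0,14],0,230],[[0,0,14],0,230],[[0,0,14],0,230],[[0,0,14],0,230],[[0,0,14],0,230],[[0,0,14],0,230],[[0,0,14],0,230]]' 30
```

```text
time: 4.75
eef_pos: [0.4774, -0.3327, -0.002]
tcp_rot: [1.0, 0.022, 0.0, 0.0]
contact_force: [-0.5, -0.4, 1.9]
opening: 0.187
finger_force: 29.4
```

```bash
python3 -m crank '[[[0,0,-15],0,230],[[0,0,-40],0,230],[[0,0,-80],0,230],[[0,0,-120],0,230],[[0,0,-152],0,230],[[0,0,-152],0,230]]'
python3 -c "
from h import *
go(.5582,.1223,.151,-87.55)"
```

```text
time: 5.35
eef_pos: [0.4799, -0.335, 0.1571]
tcp_rot: [1.0, 0.022, 0.004, 0.004]
contact_force: [-0.4, -0.8, 0.9]
opening: 0.19
finger_force: 29.3
t 5.35 pos [ 0.4799 -0.335   0.1571] tooly -87.49 tilt [ 0.0087 -0.0086 -0.9999] shift [  98.2 -453.4    2.9] yaw 0.06
```

```bash
python3 -m crank '[[[10,-45,0],0,230],[[20,-90,0],0,230],[[30,-135,0],0,230],[[40,-180,0],0,230],[[50,-225,0],0,230],[[60,-270,0],0,230],[[70,-315,0],0,230],[[80,-360,0],0,230],[[90,-405,0],0,230],[[100,-451,0],0,230]]'
python3 -m crank '[[[0,0,0],0,230],[[0,0,0],0,230],[[0,0,0],0,230],[[0,0,0],0,230]]'
python3 - <<'E'
from h import *
c,W=snap("wrist","w4"); go(.5582,.1223,.151,-87.55)
E
```

```text
time: 6.35
eef_pos: [0.5566, 0.1244, 0.1491]
tcp_rot: [1.0, 0.022, -0.001, 0.0]
contact_force: [0.6, 0.4, 0.0]
opening: 0.189
finger_force: 29.4
time: 6.75
eef_pos: [0.5571, 0.1212, 0.1494]
tcp_rot: [1.0, 0.021, -0.0, 0.0]
contact_force: [0.7, -0.6, -0.1]
opening: 0.192
finger_force: 29.5
t 6.8 pos [0.5572 0.1212 0.1495] tooly -87.62 tilt [-5.e-04 -2.e-04 -1.e+00] shift [ 1.  -1.  -1.5] yaw -0.07
```

View pics/w4.png

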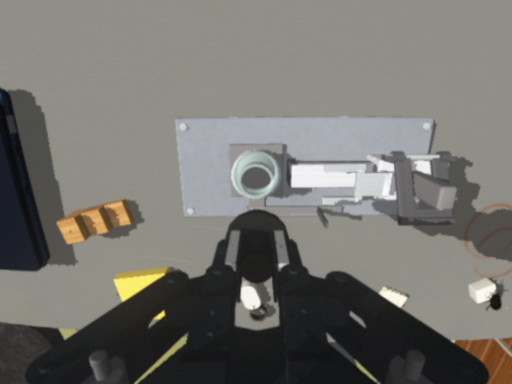

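The wrist view shows the flask rim at (255,175), the held stopper's flange at (256,228), the fin top at (433,192) and the pointer at (324,216). I'll measure these.

Run:
```python
from h import *
W=np.load("pics/w4.npy")
def reg(u0,u1,v0,v1,lo,hi,n):
    p=W[v0:v1,u0:u1].reshape(-1,3); q=p[(p[:,2]>lo)&(p[:,2]<hi)]
    print(n,len(q),q.mean(0).round(4),np.median(q[:,2]).round(4),q.min(0).round(4),q.max(0).round(4),[np.round(a,1) for a in cv2.minEnclosingCircle((q[:,:2]*1000).astype(np.float32))]); return q
q=reg(225,285,140,205,.0545,.0625,"rim")
from scipy.optimize import least_squares
reg(225,285,205,280,.13,.22,"held")
f=reg(395,470,150,240,.11,.122,"fin"); print(cv2.minAreaRect((f[:,:2]*1000).astype(np.float32)))
reg(300,345,200,225,.045,.062,"pointer")
reg(380,470,200,260,.048,.062,"tab")
reg(340,400,150,210,.064,.076,"fork")
p=W[205:250,225:285]; print((W[206:240:3,256]*1000).round(0))
p=W[110:225,170:440].reshape(-1,3); q=p[(p[:,2]>.005)&(p[:,2]<.016)]
r=cv2.minAreaRect((q[:,:2]*1000).astype(np.float32)); print(r)
```

```text
rim 306 [0.5608 0.1225 0.0571] 0.0571 [0.5425 0.1045 0.0545] [0.5784 0.1406 0.059 ] [array([560.2, 122.7]), np.float64(18.5)]
held 3652 [0.5652 0.1224 0.1955] 0.1978 [0.5491 0.1051 0.1513] [0.5764 0.1408 0.2199] [array([563.2, 123. ]), np.float64(18.4)]
fin 475 [ 0.5697 -0.0389  0.1144] 0.1148 [ 0.5583 -0.0485  0.11  ] [ 0.5799 -0.0317  0.1172] [array([569.2, -40.1]), np.float64(12.0)]
((569.0636596679688, -40.1207275390625), (21.534507751464844, 16.561676025390625), 3.826749086380005)
pointer 31 [0.5153 0.0436 0.0505] 0.0501 [0.5106 0.0418 0.0451] [0.517  0.0446 0.0566] [array([513.8,  43.2]), np.float64(3.5)]
tab 17 [ 0.5459 -0.0192  0.0583] 0.0584 [ 0.5455 -0.029   0.0565] [ 0.5462 -0.0094  0.0603] [array([545.9, -19.2]), np.float64(9.8)]
fork 1569 [0.5705 0.0105 0.0717] 0.0722 [ 0.5443 -0.017   0.064 ] [0.5993 0.0427 0.076 ] [array([571.5,  10.3]), np.float64(38.0)]
[[514. 120.  10.]
 [568. 122. 152.]
 [576. 123. 177.]
 [575. 123. 179.]
 [572. 122. 177.]
 [571. 122. 177.]
 [569. 122. 178.]
 [567. 122. 178.]
 [566. 122. 180.]
 [566. 122. 184.]
 [566. 122. 188.]
 [566. 122. 192.]]
((563.53955078125, 63.87776184082031), (124.17684936523438, 302.8955993652344), 2.8668079376220703)
```

Run:
```python
from h import *
from scipy.optimize import least_squares
W=np.load("pics/w4.npy")
p=W[200:240,222:290].reshape(-1,3); q=p[(p[:,2]>.1735)&(p[:,2]<.1815)]
h=cv2.convexHull((q[:,:2]*1000).astype(np.float32))[:,0]; h=h[h[:,0]>563]
r=least_squares(lambda c:np.hypot(h[:,0]-c[0],h[:,1]-c[1])-19.5,[557,122],loss="soft_l1"); print(r.x,np.round(r.fun,1))
h=h[np.abs(r.fun)<1]; print(h.round(1).tolist())
go(.5602,.1227,.04,-87.55)
```

```text
[556.99496235 121.43434589] [ 0.   0.1  0.1 -0.1 -0.1  0.1  0.1 -0.2 -0.1 -0.  -0.  -0.2 -0.3 -0.1
 -0.2 -0.2  0.2  0.2 -0.   0.3]
[[576.4000244140625, 123.80000305175781], [576.0, 126.0999984741211], [575.9000244140625, 126.69999694824219], [574.9000244140625, 128.89999389648438], [574.2999877929688, 130.10000610351562], [573.0999755859375, 132.5], [572.7999877929688, 133.0], [570.2999877929688, 135.5], [566.7999877929688, 138.1999969482422], [566.5, 138.39999389648438], [566.2000122070312, 138.60000610351562], [564.7000122070312, 139.10000610351562], [565.2000122070312, 104.0999984741211], [567.5999755859375, 105.19999694824219], [568.7000122070312, 106.0999984741211], [570.0999755859375, 107.30000305175781], [573.4000244140625, 110.5999984741211], [573.7999877929688, 111.19999694824219], [574.9000244140625, 113.69999694824219], [576.2999877929688, 117.19999694824219]]
t 6.8 pos [0.5572 0.1212 0.1495] tooly -87.62 tilt [-5.e-04 -2.e-04 -1.e+00] shift [  3.1  -1.4 109.5] yaw -0.07
```

```bash
python3 -m crank '[[[3.2,-1.2,0],0,230],[[3.2,-1.2,30],0,230],[[3.2,-1.2,60],0,230],[[3.2,-1.2,80],0,230],[[3.2,-1.2,90],0,230],[[3.2,-1.2,97],0,230],[[3.2,-1.2,103],0,230],[[3.2,-1.2,108],0,230],[[3.2,-1.2,111],0,230],[[3.2,-1.2,111],0,230]]'
python3 -m crank '[[[0,0,1],0,230],[[0,0,2],0,230],[[0,0,3],0,230],[[0,0,3.5],0,230],[[0,0,4],0,230],[[0,0,4],0,230]]'
python3 -c "
from h import *
go(.5602,.1227,.034,-87.55)"
```

```text
time: 7.8
eef_pos: [0.5606, 0.1239, 0.0387]
tcp_rot: [1.0, 0.022, 0.0, -0.0]
contact_force: [0.3, -0.1, -0.2]
opening: 0.189
finger_force: 29.5
time: 8.4
eef_pos: [0.5605, 0.1239, 0.0345]
tcp_rot: [1.0, 0.022, -0.0, -0.0]
contact_force: [-0.1, -0.0, -1.0]
opening: 0.188
finger_force: 29.5
t 8.4 pos [0.5605 0.1239 0.0345] tooly -87.5 tilt [-1.e-04  0.e+00 -1.e+00] shift [-0.3  1.2  0.5] yaw 0.05
```

```bash
python3 -m crank '[[[0,0.7,0.5],0,230],[[0,0.7,1],0,230],[[0,0.7,1.5],0,230],[[0,0.7,2],0,230],[[0,0.7,2],0,230]]'
python3 -m crank '[[[0,0,0.5],0,230],[[0,0,1],0,230],[[0,0,1],0,230]]'
```

```text
time: 8.9
eef_pos: [0.5608, 0.1231, 0.0338]
tcp_rot: [1.0, 0.022, -0.0, 0.0]
contact_force: [-3.6, -1.4, 6.2]
opening: 0.188
finger_force: 30.0
time: 9.2
eef_pos: [0.5608, 0.1231, 0.0337]
tcp_rot: [1.0, 0.022, -0.0, 0.0]
contact_force: [-5.0, -0.7, 10.3]
opening: 0.188
finger_force: 30.4
```

```bash
python3 -m crank '[[[-0.5,0,-1],0,230],[[-0.5,0,-1],0,120],[[-0.5,0,-1],0,120],[[-0.5,0,-1],0,120],[[-0.5,0,-1],0,120],[[-0.5,0,-30],0,120],[[-0.5,0,-70],0,120],[[-0.5,0,-115],0,120],[[-0.5,0,-115],0,120],[[-0.5,0,-115],0,120]]'
python3 - <<'E'
from h import *
from scipy.optimize import least_squares
c,W=snap("wrist","w5"); go(.5602,.1227,.15,-87.55)
p=W[130:225,215:300].reshape(-1,3); p=p[(abs(p[:,0]-.56)<.03)&(abs(p[:,1]-.1227)<.03)]
for lo,hi in((.045,.058),(.058,.068),(.085,.1)):
    q=p[(p[:,2]>lo)&(p[:,2]<hi)]; print(lo,len(q),np.median(q[:,2]).round(4),np.round(cv2.minEnclosingCircle((q[:,:2]*1000).astype(np.float32))[0],1),cv2.minEnclosingCircle((q[:,:2]*1000).astype(np.float32))[1])
    print(np.polyfit(q[:,1]-.12,q[:,2],1).round(3),np.polyfit(q[:,0]-.56,q[:,2],1).round(3))
cv2.imwrite("pics/w5c.png",cv2.resize(c["frame"][120:240,200:460],None,fx=3,fy=3))
E
```

```text
time: 10.2
eef_pos: [0.561, 0.1232, 0.1481]
tcp_rot: [1.0, 0.022, 0.002, -0.0]
contact_force: [-0.5, 0.1, -0.5]
opening: 0.528
finger_force: 0.0
t 10.25 pos [0.5596 0.1232 0.1461] tooly -87.5 tilt [-7.e-04 -0.e+00 -1.e+00] shift [ 0.5  0.5 -3.9] yaw 0.05
0.045 66 0.0471 [566.8 122.6] 17.627277374267578
[-0.065  0.048] [0.201 0.045]
0.058 714 0.0632 [560.6 123.3] 19.3688907623291
[-0.     0.063] [-0.008  0.063]
0.085 313 0.0911 [560.7 123.3] 8.912219047546387
[-0.002  0.091] [-0.099  0.091]
```

View pics/w5c.png

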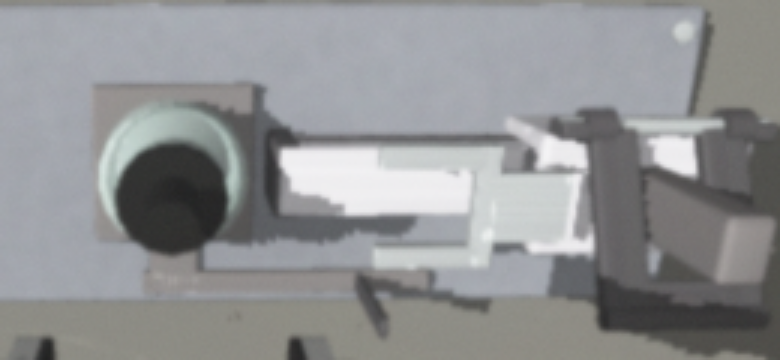

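The stopper is seated: flange level at z≈0.063 and within about 1 mm of the rim centre. The crop shows the lever still up round the fin, and the fin top at crop (745,255). Next I'll move over the fin.

```bash
python3 -m crank '[[[0,40,0],0,120],[[1,80,0],0,120],[[2,120,0],0,120],[[2.4,163,0],0,120],[[2.4,163,0],0,120],[[2.4,163,0],0,120],[[2.4,163,20],0,120],[[2.4,163,40],0,120],[[2.4,163,40],0,120],[[2.4,163,40],0,120]]' 30
python3 - <<'E'
from h import *
c,W=snap("wrist","w6"); go(.569,-.04,.06,-87.55)
p=W[100:300,150:360].reshape(-1,3); p=p[(abs(p[:,0]-.569)<.03)&(abs(p[:,1]+.04)<.016)]
q=p[(p[:,2]>.110)&(p[:,2]<.118)]; print("fin",len(q),q.mean(0).round(4),q.min(0).round(4),q.max(0).round(4),cv2.minAreaRect((q[:,:2]*1000).astype(np.float32)))
s=get_state()["eef_pos"]
for sg in(-1,1):
    A=W.reshape(-1,3); b=A[(abs(A[:,1]-s[1]-sg*.024)<.004)&(abs(A[:,0]-s[0]-.011)<.004)&(A[:,2]>.12)&(A[:,2]<.2)]; print(len(b),b[:,2].min() if len(b) else 0)
E
```

```text
time: 11.25
eef_pos: [0.5688, -0.0382, 0.1057]
tcp_rot: [1.0, 0.023, -0.001, -0.0]
contact_force: [0.2, -0.2, 0.4]
opening: 0.53
finger_force: 0.0
t 11.3 pos [ 0.5696 -0.0386  0.1068] tooly -87.42 tilt [-1.e-04  2.e-04 -1.e+00] shift [-0.7  1.4 46.8] yaw 0.13
fin 718 [ 0.57   -0.0406  0.1146] [ 0.5582 -0.0491  0.11  ] [ 0.5802 -0.0326  0.1168] ((569.1090087890625, -40.7759895324707), (21.7581729888916, 15.969637870788574), 2.350306987762451)
1023 0.13978206843855417
666 0.14120170146702016
```

View pics/w6.png

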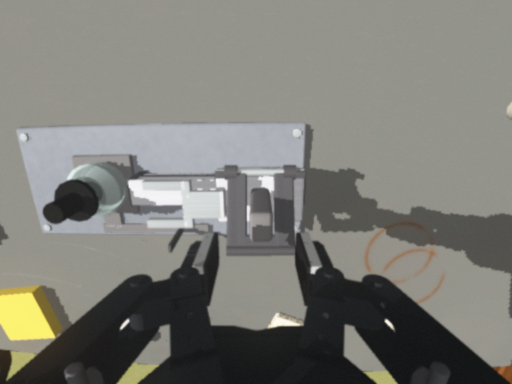

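The wrist view shows the fin top at (261,205), the prongs at (236,210) and (284,208), the bar at (262,245) and the fingertips at (210,240) and (305,240). The fin is about 2 mm off centre in y. I'll descend to just above the prongs and grip.

```bash
python3 -m crank '[[[-0.5,2.2,0],0,120],[[-0.5,2.2,20],0,120],[[-0.5,2.2,35],0,120],[[-0.5,2.2,43],0,120],[[-0.5,2.2,43],0,120],[[-0.5,2.2,43],0,240],[[-0.5,2.2,43],0,240],[[-0.5,2.2,43],0,240],[[-0.5,2.2,43],0,240],[[-0.5,2.2,43],0,240]]' 40
python3 - <<'E'
from h import *
c,W=snap("wrist","w7"); go(.569,-.04,.06,-87.55)
A=W.reshape(-1,3); s=get_state()["eef_pos"]
for x0 in (.009,.011):
  for sg in(-1,1):
    b=A[(abs(A[:,1]-s[1]-sg*.012)<.003)&(abs(A[:,0]-s[0]-x0)<.002)&(A[:,2]>.08)&(A[:,2]<.2)]; print(len(b),np.sort(b[:,2])[:200:20].round(4))
b=A[(abs(A[:,0]-.571+.0)<.03)&(A[:,2]>.08)&(A[:,2]<.093)]
E
```

```text
time: 12.3
eef_pos: [0.5698, -0.041, 0.0647]
tcp_rot: [1.0, 0.022, 0.001, -0.001]
contact_force: [0.3, 5.5, 4.7]
opening: 0.175
finger_force: 41.5
t 12.35 pos [ 0.5698 -0.041   0.0647] tooly -87.49 tilt [ 0.0014  0.0011 -1.    ] shift [-0.7 -1.1  4.7] yaw 0.06
179 [0.0993 0.1035 0.1092 0.1131 0.117  0.1194 0.122  0.1273 0.1324]
592 [0.0991 0.1024 0.1044 0.1066 0.1088 0.1105 0.113  0.1149 0.1168 0.1183]
700 [0.0993 0.1026 0.1054 0.1082 0.1113 0.1134 0.1161 0.1181 0.1206 0.1223]
779 [0.0991 0.1024 0.1044 0.1066 0.1088 0.1105 0.113  0.1149 0.1169 0.1185]
```

```bash
python3 -m crank '[[[0,-5,0],0,240],[[0,-13,0],0,240],[[0,-22,0],0,240],[[0,-31,0],0,240],[[0,-40,0],0,240],[[0,-49,0],0,240],[[0,-58,0],0,240],[[0,-67,0],0,240],[[0,-74,0],0,240],[[0,-80,0],0,240]]'
python3 -m crank '[[[0,-4,0],0,240],[[0,-6.5,0],0,240],[[0,-6.5,0],0,240],[[0,-6.5,0],0,240]]'
python3 - <<'E'
from h import *
c,W=snap("wrist","w8"); go(.5691-.0427*.0865,-.0408+.9991*.0865,.0647,-87.55)
cv2.imwrite("pics/w8c.png",cv2.resize(c["frame"][110:300,130:390],None,fx=3,fy=3))
E
```

```text
time: 13.35
eef_pos: [0.5658, 0.0374, 0.0647]
tcp_rot: [1.0, 0.022, 0.0, 0.001]
contact_force: [-3.1, -4.3, 6.5]
opening: 0.178
finger_force: 41.9
time: 13.75
eef_pos: [0.5655, 0.044, 0.0646]
tcp_rot: [1.0, 0.022, -0.0, 0.001]
contact_force: [-3.2, -3.0, 6.6]
opening: 0.176
finger_force: 41.9
t 13.8 pos [0.5655 0.0439 0.0646] tooly -87.45 tilt [-0.     -0.0023 -1.    ] shift [ 0.  -1.7 -0.1] yaw 0.1
```

View pics/w8c.png

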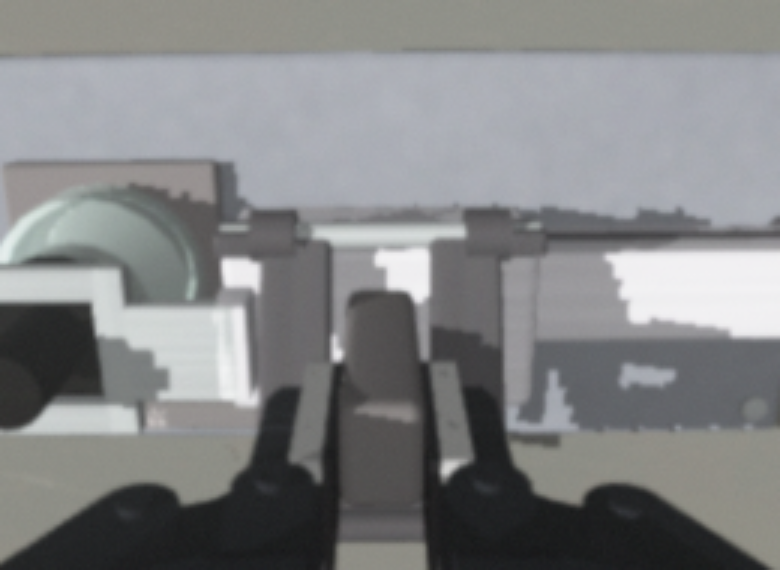

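Run:
```python
from h import *
u=np.array([-.0427,.9991]); F=np.array([.5604,.1230])
W=np.load("pics/w8.npy")
p=W[195:260,230:285].reshape(-1,3); q=p[(p[:,2]>.1095)&(p[:,2]<.118)]
r=cv2.minAreaRect((q[:,:2]*1000).astype(np.float32)); print("fin",len(q),q.min(0),q.max(0),r, "rel",(np.array(r[0])/1000-F)@u)
c,T=snap("top","t2")
p=T.reshape(-1,3); p=p[(p[:,0]>.53)&(p[:,0]<.60)&(p[:,1]>-.1)&(p[:,1]<.2)]
q=p[(p[:,2]>.083)&(p[:,2]<.1)&(p[:,1]>.1)]; print("knob top",len(q),q.mean(0))
cv2.imwrite("pics/t2c.png",cv2.resize(c["frame"][150:215,160:270],None,fx=7,fy=7,interpolation=cv2.INTER_CUBIC))
```

```text
fin 751 [0.56590835 0.030529   0.10951462] [0.5771693  0.05881519 0.11797851] ((571.4212646484375, 44.519805908203125), (10.785324096679688, 28.301198959350586), 1.992620825767517) rel -0.07888016991760254
knob top 0 [nan nan nan]<stdin>:8: RuntimeWarning: Mean of empty slice.
  ret = um.true_divide(
```

```bash
python3 -m crank '[[[0,-1.8,0],0,240],[[0,-1.8,0],0,240],[[0,-1.8,0],0,240],[[0,-1.8,0],0,240],[[0,-1.8,3],0,240],[[0,-1.8,6],0,240],[[0,-1.8,9],0,240],[[0,-1.8,12],0,240],[[0,-1.8,14],0,240],[[0,-1.8,14],0,240]]' 25
python3 -c "
from h import *
go(.5654,.0457,.0647,-87.55)"
```

```text
time: 14.85
eef_pos: [0.5694, 0.0449, 0.0606]
tcp_rot: [1.0, 0.023, 0.003, 0.002]
contact_force: [-16.3, -4.2, 43.8]
opening: 0.175
finger_force: 50.6
t 14.85 pos [0.5694 0.0449 0.0606] tooly -87.42 tilt [ 0.0059 -0.0041 -1.    ] shift [-4.  -0.9 -4.1] yaw 0.13
```

```bash
python3 -m crank '[[[0,0,0],0,240],[[0,0,0],0,240],[[0,0,0],0,240]]' 20
python3 - <<'E'
from h import *
s=get_state(); print(s["eef_pos"],s["contact_force"],s["finger_force"],s["wrist_torque"],s["joint_efforts"])
c=read_camera("side"); W=cloud(c)
m=np.all(np.abs(W-[.56,.05,.1])<[.1,.12,.1],axis=2); v,u=np.where(m); print(u.min(),u.max(),v.min(),v.max())
x=c["frame"][150:230,210:310]; cv2.imwrite("pics/s3.png",cv2.resize(x,None,fx=7,fy=7,interpolation=cv2.INTER_CUBIC))
E
```

```text
time: 15.15
eef_pos: [0.5694, 0.0449, 0.0606]
tcp_rot: [1.0, 0.023, 0.003, 0.002]
contact_force: [-17.6, -3.8, 44.3]
opening: 0.175
finger_force: 50.6
[0.56943902 0.04493898 0.0605756 ] [-17.58854684  -3.78130347  44.28195344] 50.625545382499695 [-0.49770046  2.69662411  0.0900742 ] [  1.22395892 -11.41632736 -14.21237737   1.01709623  -3.85289982
   0.09993925]
223 297 132 213
```

View pics/s3.png

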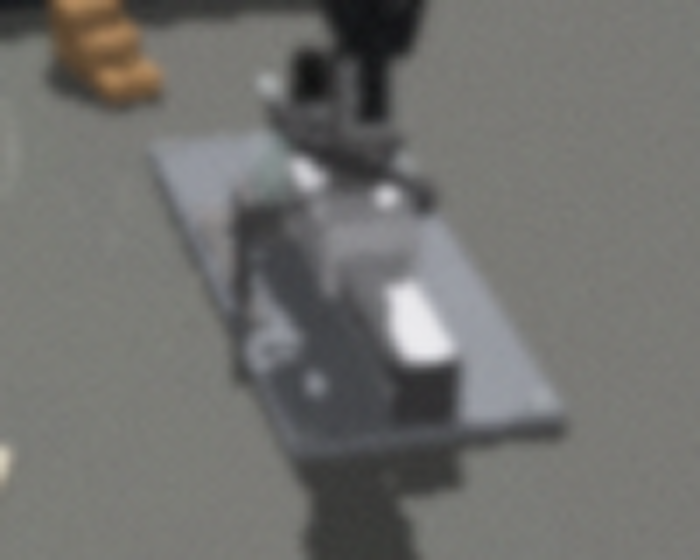

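The finger force stays at 50 N, so the gripper doesn't relax by itself and friction is binding it on the fin. I'll ease off the downward push, then crack the fingers a few counts. The leg stays trapped between them.

```bash
python3 -m crank '[[[0,0,-5],0,240],[[0,0,-10],0,240],[[0,0,-12],0,240],[[0,0,-12],0,240],[[0,0,-12],0,211],[[0,0,-12],0,211],[[0,0,-12],0,211]]' 20
python3 -m crank '[[[0,0,0],0,209],[[0,0,0],0,209]]'
python3 -m crank '[[[0,0,0],0,207],[[0,0,0],0,207]]'
```

```text
time: 15.9
eef_pos: [0.5693, 0.0454, 0.0609]
tcp_rot: [1.0, 0.022, 0.006, 0.001]
contact_force: [11.6, -3.1, -8.2]
opening: 0.172
finger_force: 43.5
time: 16.1
eef_pos: [0.5693, 0.0454, 0.0609]
tcp_rot: [1.0, 0.022, 0.006, 0.001]
contact_force: [12.3, -3.4, -9.6]
opening: 0.182
finger_force: 23.3
time: 16.3
eef_pos: [0.5657, 0.0457, 0.0611]
tcp_rot: [1.0, 0.022, 0.0, 0.001]
contact_force: [1.8, -3.5, -1.1]
opening: 0.19
finger_force: 1.8
```

```bash
python3 -m crank '[[[0,0,3],0,207],[[0,0,6],0,207],[[0,0,9],0,207],[[0,0,12],0,207],[[0,0,14],0,207],[[0,0,14],0,207]]'
python3 -m crank '[[[0,0,3],0,207],[[0,0,6],0,207],[[0,0,9],0,207],[[0,0,9],0,207]]'
```

```text
time: 16.9
eef_pos: [0.5654, 0.0463, 0.048]
tcp_rot: [1.0, 0.022, -0.0, 0.0]
contact_force: [-0.3, -4.5, 4.4]
opening: 0.185
finger_force: 3.5
time: 17.3
eef_pos: [0.5649, 0.0464, 0.0386]
tcp_rot: [1.0, 0.022, -0.001, 0.0]
contact_force: [-0.9, -3.5, 3.4]
opening: 0.185
finger_force: 3.6
```

Sliding freely with about 4 N on the lever. I'll go on until it meets the stop.

```bash
python3 -m crank '[[[0,0,2],0,207],[[0,0,4],0,207],[[0,0,5],0,207],[[0,0,5],0,207]]'
python3 -m crank '[[[0,0,1],0,207],[[0,0,2],0,207],[[0,0,2],0,207]]'
```

```text
time: 17.7
eef_pos: [0.5649, 0.0464, 0.0363]
tcp_rot: [1.0, 0.022, -0.001, 0.0]
contact_force: [-7.7, -3.5, 17.1]
opening: 0.192
finger_force: 11.5
time: 18.0
eef_pos: [0.565, 0.0464, 0.0361]
tcp_rot: [1.0, 0.022, -0.002, 0.0]
contact_force: [-12.3, -3.2, 25.6]
opening: 0.19
finger_force: 15.7
```

```bash
python3 -m crank '[[[0,0.5,-1.5],0,207],[[0,0.5,-1.5],0,240],[[0,0.5,-1.5],0,240],[[0,0.5,-1.5],0,240],[[0,0.5,-1.5],0,240]]' 25
python3 - <<'E'
from h import *
u=np.array([-.0427,.9991]); F=np.array([.5604,.1230])
c,W=snap("wrist","w9"); s=get_state(); print(s["eef_pos"],s["contact_force"],s["finger_force"])
print("tcp rel",(s["eef_pos"][:2]-F)@u)
A=W.reshape(-1,3)
fin=np.array([.5691,-.0408])+.0865*u
r=A-[*fin,0]; along=r[:,:2]@u; ac=r[:,0]+.0427*r[:,1]
for side in(-1,1):
  for a0 in (-.035,-.02,0.014,.02): # prong height across
    b=A[(abs(side*along-.019)<.006)&(abs(ac-a0)<.003)&(A[:,2]<.105)&(A[:,2]>.03)]; print(side,a0,len(b),np.median(b[:,2]).round(4) if len(b) else 0)
q=A[(abs(along)<.0075)&(abs(ac)<.011)&(A[:,2]>.11)&(A[:,2]<.119)]; print("fin top",len(q),q.mean(0) if len(q) else 0)
q=A[(A[:,2]>.060)&(A[:,2]<.068)&(np.hypot(A[:,0]-F[0],A[:,1]-F[1])<.022)]; print("flange",len(q),np.median(q[:,2]))
q=A[(A[:,2]>.085)&(A[:,2]<.1)&(np.hypot(A[:,0]-F[0],A[:,1]-F[1])<.016)]; print("knob",len(q),cv2.minEnclosingCircle((q[:,:2]*1000).astype(np.float32)))
cv2.imwrite("pics/w9c.png",cv2.resize(c["frame"][60:310,80:400],None,fx=2.4,fy=2.4))
E
```

```text
time: 18.5
eef_pos: [0.5649, 0.046, 0.0364]
tcp_rot: [1.0, 0.023, -0.001, 0.0]
contact_force: [-10.2, -3.6, 19.6]
opening: 0.181
finger_force: 32.0
[0.56489326 0.04603221 0.03631213] [-9.6050147  -3.05339678 19.64822304] 32.038487694226205
tcp rel -0.07709038072218502
-1 -0.035 0 0
-1 -0.02 0 0
-1 0.014 193 0.0673
-1 0.02 274 0.0671
1 -0.035 0 0
1 -0.02 0 0
1 0.014 204 0.0673
1 0.02 282 0.0669
fin top 1503 [0.56703357 0.04589941 0.11457533]
flange 595 0.06336904738334992
knob 955 ((561.3671875, 123.08037567138672), 9.457169532775879)
```

View pics/w9c.png

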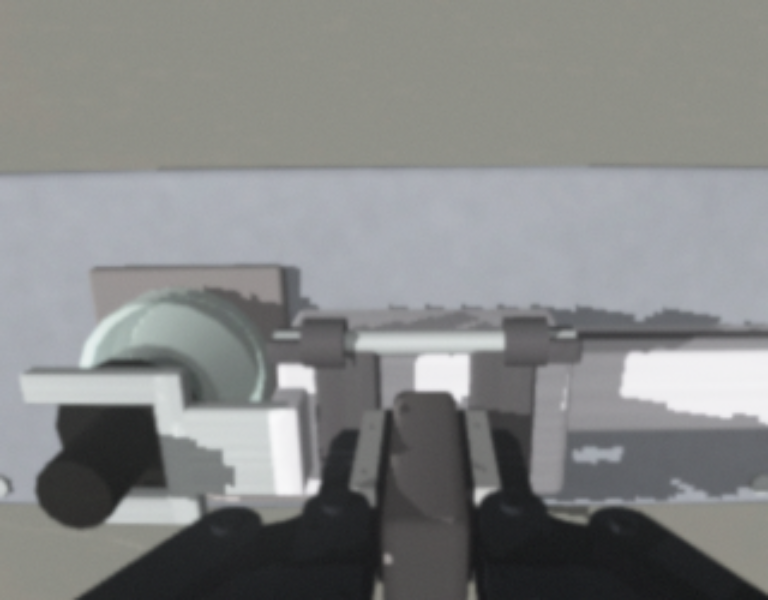

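The image shows the prongs level beside the fin (z≈0.067 both sides, so the lever is down). The fork straddles the seated stopper at crop (110,430). The fin is held 77.1 mm before the flask's centre, which is the mark. Handing in.

```bash
python3 -c "
from plant import ctrl
print(ctrl.sign_off())"
```

```text
the job is handed in; nothing more can be done
None
```

I've handed the job in, with no verdict returned: the stopper is seated in the flask and let go, the leg is held at its mark (within about 1 mm as measured), and the lever is down with the fin still gripped at 32 N.

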